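# Release and hold the sprung lid of the glass-waste bin

### The job

Press the glass-waste bin's front pedal right down to its stop, so that the lid unlatches and pops ajar, and let the pedal come up again. Then take the lid by its bar, raise it past its balance point (where its spring starts to carry it open) without letting it go right back to its end stop, ease it back down to about ten degrees short of the balance point, and finish still holding it there, steady, so that it would drop back by itself once let go. Leave the glassware and other things around the bin undisturbed.

Things in the scene. Friction and masses are not known exactly. Their poses are not given: they have to be found in the camera images.
- bin: Fixed open-topped brushed-steel bin, 180 mm deep (its x) by 220 mm wide (its y) by 120 mm high, walls 4 mm. Origin: centre of its underside, on the bench. Its -x side is the front (pedal and lid bar), its +x side the back (lid hinge); z up. It stands at varying places and yaws.
- lid (a joint): Lid angle, rad: 0 shut and latched, growing as the front edge rises; end stop 1.3. Unlatched by the pedal, it is pushed up by a plunger and rests ajar at about 0.2. Balance point 0.90 (52 degrees): below it the lid falls back ajar when let go, above it its spring swings it open. Under 3 N at the bar moves it.
- lid_bar (a point): Middle (on the axis) of the lid's handle bar: round dark-steel bar 10 mm thick, 120 mm long, parallel to the bin's y, on two 10 mm side rods in the lid's plane; 230 mm from the hinge axis, 45 mm free gap between bar and the lid's front edge. 124 mm above the bench when shut, about 171 when ajar. Can be pinched from above; turns between the fingers. Lid: steel sheet 180x220x6 mm, 0.9 kg.
- lid_hinge (a point): Middle of the lid's hinge axis (parallel to the bin's y axis), at the top of the bin's back wall: 90 mm behind the bin's centre, 123.5 mm above the bench.
- pedal (a joint): Pedal angle in rad: 0 up, growing as it is pressed, 0.24 at its stop. It springs back when released. The latch lets go at about 0.15.
- pedal_pad (a point): Centre of the top of the pedal's rubber pad, 50 mm (bin x) by 70 mm (bin y), 8 mm thick, in front of the bin: 215 mm in front of the bin's centre, 59 mm above the bench when up and about 32 mm at its stop. The pedal turns about an axis along the bin's y, 115 mm behind this point and 55 mm above the bench; pressing the pad straight down takes about 6 N at first and 10 N at the stop.
- bottle_a: Bystander: stoppered glass bottle, 68 mm across, 130 mm high, standing beside the bin. Origin: centre of its underside.
- bottle_b: Bystander: another such bottle, 68 mm across, 130 mm high. Origin: centre of its underside.
- beaker: Bystander: open glass beaker, 68 mm across, 85 mm high, standing beside the bin. Origin: centre of its underside.
- jar: Bystander: amber glass jar, 60 mm across, 70 mm high. Origin: centre of its underside.
- stopper: Bystander: small rubber stopper, 24 mm across, 24 mm high, in front of the bin to one side of the pedal. Origin: centre of its underside.
- spatula: Bystander: slim steel laboratory spatula, 170 mm long, 7 mm thick, flat blade at each end, lying in front of the bin to the other side of the pedal. Origin: on the bench under its middle; x along it.

How it is judged:
By the outcome, as a careful person would: the job done as asked, in the order asked, and still so for the second after the job is handed in, while the arm keeps its last pose, push and grip.
It also fails if it takes over 61 s, if anything falls off the work surface, if the arm or the gripper's body presses on something with over 40 N, if the wrist force passes 120 N, or if a joint passes its speed limit or range.

### The arm

A 6-joint arm with a two-finger parallel gripper is mounted at the origin on the work surface. World frame = base frame: x ahead of the robot, y to its left, z up, the work surface at z = 0. Lengths are in mm, angles in rad, forces in N, time in s.
With the tool pointing down it reaches from about 400 to 925 mm from the base axis. Payload 12.5 kg.
Tool frame: the origin (TCP) lies at the centre of the arm's flange, where the gripper is bolted on; the fingertips stand 190 mm ahead of it and the grasp point (between the pads) lies 171 mm ahead of it; z points along the fingers, y is the direction in which the jaws open and shut (so a half turn about z gives the same grasp; the last joint's range is limited). The gripper opens to 95 mm and grips with 3 to 60 N. Pads are 20 mm wide; open, the fingers measure 119 mm over their backs; the gripper's body (75 mm by 180 mm) begins 59 mm behind the grasp point.
Start: joints at [-1.263, 0.491, 1.559, -0, 1.092, -0.106], TCP at [251.326, -572.241, 404.761] pointing down, gripper open.
Joint ranges: [-3.1, 3.1], [-0.84, 2.19], [0.05, 2.79], [-1.13, 4.28], [0.06, 2.93], [-2.69, 2.69]. Speed limits (rad/s): [2.22, 2.22, 2.79, 3.14, 3.14, 3.14].

### API

Orientations are given as [roll, pitch, yaw] about the fixed x, y, z axes, in that order (R = Rz(yaw) Ry(pitch) Rx(roll)).
In Python, from cell import env, optics gives the robot as it stands.
- The arm moves only by the tool apply_moves, never from a script. Its argument "commands" is a list of rows, each a list of 7 numbers: the turn, a rotation vector about the tool's x, y, z in degrees, then the shift along the tool's x, y, z in m, then the finger opening in m, from 0 to 0.0951. A call has 1 to 5 rows; each row shifts and turns the commanded pose from where the row before left it, along the tool's axes as they then stand; what a row does not reach is not made up. A row lasts 1/12 s, in which the tool goes at most 41.7 mm and 7.16 degrees, less where a joint would pass 70% of its speed; a pose out of reach is approached as far as the arm can. A call with a gripper value outside its range is refused whole. The fingers move at their own pace and stop on an object; the grip force is fixed at half the most. Time passes only in rows, so rows that do not move let the fingers close. It gives the time, the measured TCP pose, the force and the opening at its end, in the units of the state.
- env.state(): the state, without advancing time (a new reading comes with each control period).
- optics.read_camera(name): name is "scene" or "top"; returns a dict with "color" (400x640x3 uint8, red, green, blue), "fx", "fy", "cx", "cy" (pixels), "distortion" ([k1, k2, p1, p2, k3] as OpenCV has them; the pictures are not rectified), "eye" and "rotation" of the camera in the world. Camera axes: x right, y up, looking along -z (the intrinsics and any distortion apply to the point x, -y, -z); pixel columns grow to the right and rows downward; lengths in mm; the calibration is good to about 2 mm. A picture is of the moment at which its call begins. There is no depth.
- env.job_done(): hands the job in, once; it reports no verdict.
The state is a dict: "t": time; "joints": joint angles; "qvel": joint speeds; "tau": joint torques, N m; "eef_pos": TCP position; "tcp_rot": TCP orientation; "ft_force": force on the tool from outside, world axes, zero at the start; "moment": the same for the moment, N m; "opening": opening from 0.0 (shut) to 1.0 (fully open).
Only numpy, scipy, OpenCV 4.12 (cv2) and the standard library are available. Lean on these libraries where they do the work, as an engineer would, in place of code of your own. Each camera call takes 0.05 s, during which the arm holds its last target. There are 200 camera calls.

## Working session

There is one attempt and no reset: what is moved stays moved. The work goes in short steps, Python scripts to look and compute and a tool call to move; the robot and the scene stay as the last step left them, time stands still between calls to the robot, and variables do not carry over. Pictures are saved under pics/ and viewed, about 8 in all and at most 12, crops included, and the job is handed in when it is done.

Besides the shell and the picture viewer there is one more tool, called as name([rows], argument=value, ...), one row to a line, values as JSON. apply_moves: Moves the arm, as the interface text tells. Its arguments: {"type":"object","properties":{"commands":{"type":"array","items":{"type":"array","items":{"type":"number"}}}},"required":["commands"]}

```bash
ls; mkdir -p pics; python3 - <<'E'
from cell import env, optics
import cv2
print(env.state())
for n in("scene","top"):
    r=optics.read_camera(n); cv2.imwrite(f"pics/{n}0.png",r["color"][:,:,::-1])
    print(n,{k:v for k,v in r.items() if k!="color"})
E
```

```text
pics
{'t': 0.0, 'joints': array([-1.26260248e+00,  4.91569448e-01,  1.55944755e+00,  6.08293857e-06,
        1.09170404e+00, -1.05637377e-01]), 'qvel': array([ 0.00046847,  0.00140822, -0.00055163, -0.00021711,  0.00074963,
       -0.00071069]), 'tau': array([-2.55335493e-03, -6.12650371e+01, -2.58179641e+01,  6.92003430e-02,
        4.81995405e-02, -8.18591002e-05]), 'eef_pos': array([ 251.31552454, -572.21252977,  404.15614243]), 'tcp_rot': array([-3.14047113e+00, -1.24342115e-04,  4.13828346e-01]), 'ft_force': array([-0.13869385, -0.7721585 , -0.74336773]), 'moment': array([-0.03505589,  0.0003704 ,  0.02653983]), 'opening': 1.0011782344840356}
scene {'fx': 362.5554937538267, 'fy': 362.5554937538267, 'cx': 317.5852447800693, 'cy': 195.98103495645975, 'distortion': array([-0.05379964,  0.        ,  0.        ,  0.        ,  0.        ]), 'eye': array([1249.97227757,  -78.41301864,  622.17267645]), 'rotation': array([ 0.89388682, -0.01306703,  1.38355541])}
top {'fx': 404.1614499884591, 'fy': 404.1614499884591, 'cx': 314.3954316516052, 'cy': 208.01704158464895, 'distortion': array([-0.02851953,  0.        ,  0.        ,  0.        ,  0.        ]), 'eye': array([460.36945934,  38.08007908, 856.27855999]), 'rotation': array([ 0.20431317,  0.00430863, -1.55965495])}
```

View pics/scene0.png

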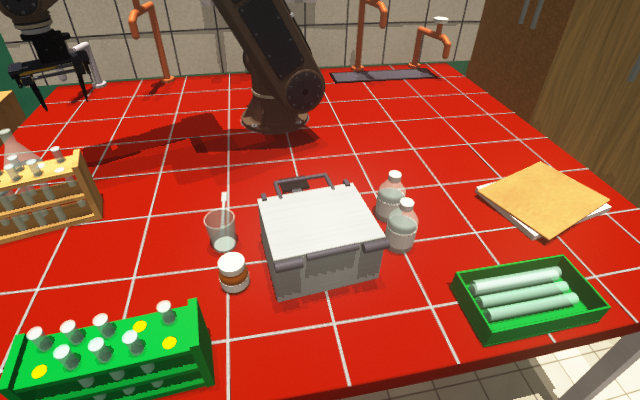

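View pics/top0.png

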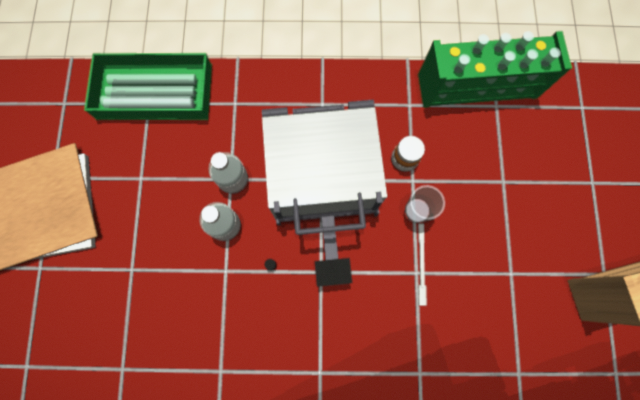

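The scene shows the bin about mid-bench with its pedal and bar facing the robot. In the top view the pad is at about (333,272), the bar runs (297,232)–(364,227), the stopper is at (270,265), and the spatula is at about (422,265). I'll zoom in before fitting.

```bash
python3 - <<'E'
import cv2
i=cv2.imread("pics/top0.png")[90:300,250:450]
cv2.imwrite("pics/c1.png",cv2.resize(i[:, :],None,fx=2.8,fy=2.8,interpolation=cv2.INTER_CUBIC))
E
```

```text
(no output)
```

View pics/c1.png

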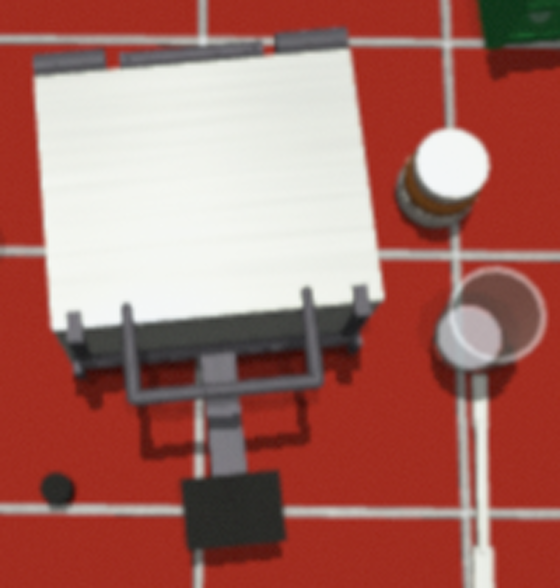

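```bash
cat > h.py <<'E'
import numpy as np, cv2
from scipy.spatial.transform import Rotation as R
from scipy.optimize import least_squares
def cam(r):
    M=R.from_euler('xyz',r["rotation"]).as_matrix(); W=np.diag([1,-1,-1])@M.T
    K=np.array([[r["fx"],0,r["cx"]],[0,r["fy"],r["cy"]],[0,0,1]])
    return W,r["eye"],K,r["distortion"]
def proj(r,P):
    W,e,K,d=cam(r); return cv2.projectPoints(np.asarray(P,float),cv2.Rodrigues(W)[0],-W@e,K,d)[0][:,0]
def unproj(r,uv,z):
    W,e,K,d=cam(r); n=cv2.undistortPoints(np.array([[uv]],float),K,d)[0,0]
    v=W.T@[n[0],n[1],1]; return e+v*(z-e[2])/v[2]
def w(p,B): # bin->world, p=(x,y,yaw)
    return R.from_euler('z',p[2]).apply(B)+[p[0],p[1],0]
E
python3 - <<'E'
from cell import env, optics
from h import *
r=optics.read_camera("top")
c=lambda a:np.array(a)/2.8+[250,90]
B=np.array([[-190,35,59],[-190,-35,59],[-240,-35,59],[-240,35,59],[-140,57,124],[-140,-57,124],[-90,110,127],[-90,-110,127],[90,-110,127],[90,110,127]])
px=c([[182,480],[278,472],[285,538],[190,548],[133,397],[319,382],[53,328],[383,298],[352,50],[36,72]])
s=least_squares(lambda p:(proj(r,w(p,B))-px).ravel(),[600,0,0],x_scale=[100,100,.1],loss='soft_l1')
print(s.x,np.round(s.fun.reshape(-1,2),1))
W=w(s.x,np.array([[-215,0,59],[-140,0,124],[90,0,123.5]]));print(W)
print("stopper",unproj(r,c([58,488]),24),"spat",unproj(r,c([480,380]),5),unproj(r,(423,303),5))
print("beaker",unproj(r,c([497,315]),85),"jar",unproj(r,c([453,163]),70),"bott",unproj(r,(208,213),130))
im=r["color"][:,:,::-1].copy()
r2=optics.read_camera("scene");i2=r2["color"][:,:,::-1].copy()
for q,i in((r,im),(r2,i2)):
    for u in proj(q,w(s.x,B)): cv2.circle(i,tuple(int(v) for v in np.round(u)),1,(255,255,0),-1)
cv2.imwrite("pics/ov.png",np.hstack([cv2.resize(im[90:300,250:420],None,fx=2.3,fy=2.3),cv2.resize(i2[160:310,240:410],None,fx=2.3,fy=3.22)]))
E
```

```text
[7.12658405e+02 2.63563107e+01 9.86740415e-02] [[-0.8 -0.8]
 [ 0.4 -1.1]
 [ 0.6  1. ]
 [-1.4  0.7]
 [ 2.2 -0.2]
 [-2.2 -0.3]
 [-0.1 -0. ]
 [ 0.5  0.4]
 [ 0.  -0.6]
 [ 0.1  0.9]]
[[498.70423703   5.17580181  59.        ]
 [573.33941195  12.56435143 124.        ]
 [802.22061502  35.22257029 123.5       ]]
stopper [514.24734231 131.67861705  24.        ] spat [ 600.48984179 -185.07298745    5.        ] [ 439.57366879 -181.79272089    5.        ]
beaker [ 633.42634441 -177.96428878   85.        ] jar [ 750.62093036 -155.1809824    70.        ] bott [599.46862196 238.14473283 130.        ]
```

View pics/ov.png

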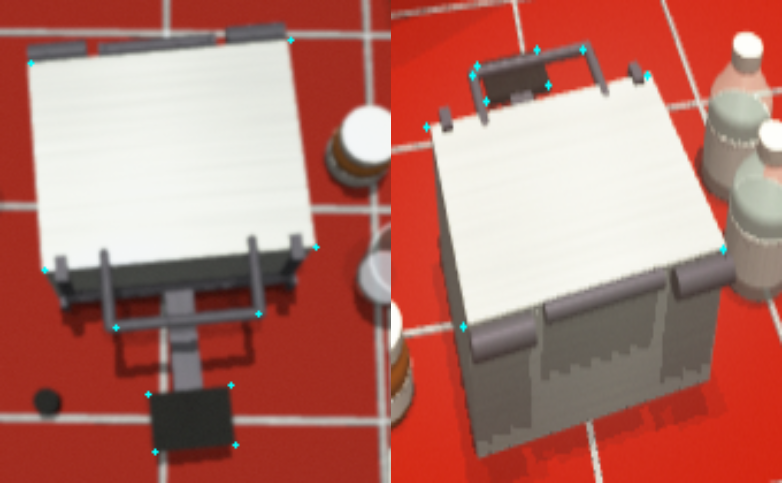

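The fit is good: bin at (712.7, 26.4), yaw 0.0987. I'll turn the tool to the bin's axes, close the fingers and move over the pad.

apply_moves([
  [0,0,6.02,0,0,0,0],
  [0,0,6.02,0,0,0,0],
  [0,0,6.02,0,0,0,0],
  [0,0,0,0,0,0,0],
  [0,0,0,0.0148,-0.0275,0,0],
])

```text
t: 0.62
eef_pos: [262.1, -546.0, 404.2]
tcp_rot: [3.14, 0.0, 0.099]
ft_force: [0.5, 0.9, 0.1]
opening: 0.708
```

apply_moves([
  [0,0,0,0.0148,-0.0275,0,0],
  [0,0,0,0.0148,-0.0275,0,0],
  [0,0,0,0.0148,-0.0275,0,0],
  [0,0,0,0.0148,-0.0275,0,0],
  [0,0,0,0.0148,-0.0275,0,0],
])

```text
t: 1.03
eef_pos: [323.7, -397.8, 404.7]
tcp_rot: [3.142, -0.0, 0.102]
ft_force: [1.0, -1.3, 0.9]
opening: 0.356
```

apply_moves([
  [0,0,0,0.0148,-0.0275,0,0],
  [0,0,0,0.0148,-0.0275,0,0],
  [0,0,0,0.0148,-0.0275,0,0],
  [0,0,0,0.0148,-0.0275,0,0],
  [0,0,0,0.0148,-0.0275,0,0],
])

```text
t: 1.45
eef_pos: [383.8, -253.7, 404.8]
tcp_rot: [3.141, -0.0, 0.102]
ft_force: [0.6, -0.6, 0.2]
opening: 0.025
```

apply_moves([
  [0,0,0,0.0148,-0.0275,0,0],
  [0,0,0,0.0148,-0.0275,0,0],
  [0,0,0,0.0148,-0.0275,0,0],
  [0,0,0,0.0148,-0.0275,0,0],
  [0,0,0,0.0148,-0.0275,0,0],
])

```text
t: 1.87
eef_pos: [443.9, -109.6, 404.9]
tcp_rot: [3.141, -0.0, 0.102]
ft_force: [0.9, -1.1, -0.1]
opening: 0.005
```

apply_moves([
  [0,0,0,0.0148,-0.0275,0,0],
  [0,0,0,0.0148,-0.0275,0,0],
  [0,0,0,0.0148,-0.0275,0,0],
  [0,0,0,0.0148,-0.0275,0,0],
  [0,0,0,0,0,0,0],
])

```text
t: 2.28
eef_pos: [492.9, 7.8, 404.7]
tcp_rot: [-3.141, -0.001, 0.106]
ft_force: [-0.2, -0.1, -0.3]
opening: 0.003
```

apply_moves([
  [0,0,0,-0.002,0.003,0.03,0],
  [0,0,0,0,0,0.035,0],
  [0,0,0,0,0,0.035,0],
  [0,0,0,0,0,0.03,0],
  [0,0,0,0,0,0.015,0],
])

```text
t: 2.7
eef_pos: [489.3, 0.8, 256.8]
tcp_rot: [-3.141, 0.004, 0.102]
ft_force: [0.5, -0.3, 0.2]
opening: 0.006
```

apply_moves([
  [0,0,0,0,0,0.005,0],
  [0,0,0,0,0,0.005,0],
  [0,0,0,0,0,0.005,0],
  [0,0,0,0,0,0.005,0],
  [0,0,0,0,0,0,0],
])

```text
t: 3.12
eef_pos: [490.0, 0.9, 240.3]
tcp_rot: [3.141, -0.001, 0.1]
ft_force: [-2.3, -1.1, 3.6]
opening: 0.005
```

apply_moves([
  [0,0,0,0,0,0.004,0],
  [0,0,0,0,0,0.004,0],
  [0,0,0,0,0,0.003,0],
  [0,0,0,0,0,0.003,0],
  [0,0,0,0,0,0,0],
])

```text
t: 3.53
eef_pos: [490.7, 1.0, 226.9]
tcp_rot: [3.141, -0.004, 0.1]
ft_force: [-0.1, 1.3, 9.0]
opening: 0.001
```

apply_moves([
  [0,0,0,0,0,0.002,0],
  [0,0,0,0,0,0.002,0],
  [0,0,0,0,0,0.002,0],
  [0,0,0,0,0,0,0],
  [0,0,0,0,0,0,0],
])

```text
t: 3.95
eef_pos: [491.1, 1.0, 221.7]
tcp_rot: [3.14, -0.006, 0.1]
ft_force: [1.0, 2.1, 12.3]
opening: 0.006
```

apply_moves([
  [0,0,0,0,0,0.001,0],
  [0,0,0,0,0,0.001,0],
  [0,0,0,0,0,0,0],
  [0,0,0,0,0,0,0],
])

```text
t: 4.28
eef_pos: [491.1, 1.1, 220.9]
tcp_rot: [3.14, -0.007, 0.1]
ft_force: [-3.5, 3.5, 30.3]
opening: 0.003
```

The force jumped to 30 N at a tip height of about 31 mm, so the pedal is on its stop. I'll rise, release it, turn the tool and look.

apply_moves([
  [0,0,0,0,0,-0.01,0],
  [0,0,0,0,0,-0.02,0],
  [0,0,0,0,0,-0.035,0],
  [0,0,0,0,0,-0.035,0],
  [0,0,0,0,0,-0.035,0],
])

```text
t: 4.7
eef_pos: [489.8, 1.0, 355.4]
tcp_rot: [3.141, -0.002, 0.1]
ft_force: [0.6, 0.3, 0.2]
opening: 0.004
```

apply_moves([
  [0,0,0,0,0,-0.035,0.04],
  [0,0,0,0,0,-0.035,0.04],
  [0,0,0,0,0,-0.035,0.04],
  [0,0,0,0,0,-0.02,0.04],
  [0,0,-6,0,0,0,0.04],
])

```text
t: 5.12
eef_pos: [489.6, 1.1, 483.4]
tcp_rot: [3.138, -0.009, 0.203]
ft_force: [-0.2, 0.4, -0.6]
opening: 0.298
```

apply_moves([
  [0,0,-7,0,0,0,0.04],
  [0,0,-7,0,0,0,0.04],
  [0,0,-7,0,0,0,0.04],
  [0,0,-7,0,0,0,0.04],
  [0,0,-7,0,0,0,0.04],
])

```text
t: 5.53
eef_pos: [489.6, 1.1, 478.9]
tcp_rot: [3.14, -0.001, 0.821]
ft_force: [-0.4, 0.0, -0.9]
opening: 0.422
```

apply_moves([
  [0,0,-7,0,0,0,0.04],
  [0,0,-7,0,0,0,0.04],
  [0,0,-7,0,0,0,0.04],
  [0,0,-7,0,0,0,0.04],
  [0,0,-7,0,0,0,0.04],
])

```text
t: 5.95
eef_pos: [489.6, 1.1, 478.9]
tcp_rot: [3.139, 0.0, 1.432]
ft_force: [0.1, -0.4, -0.3]
opening: 0.42
```

apply_moves([
  [0,0,-7,0,0,0,0.04],
  [0,0,-7,0,0,0,0.04],
  [0,0,0,0,0,0,0.04],
  [0,0,0,0,0,0,0.04],
])

```text
t: 6.28
eef_pos: [489.8, 1.0, 478.5]
tcp_rot: [3.14, 0.0, 1.666]
ft_force: [0.7, 0.6, 0.4]
opening: 0.42
```

```bash
python3 - <<'E'
from cell import env, optics
from h import *
s=env.state(); print(s["eef_pos"],s["tcp_rot"],s["opening"],s["joints"])
p=(712.66,26.36,.0987)
o=[]
for n,(a,b,c,d) in(("top",(230,90,450,300)),("scene",(200,130,440,310))):
    r=optics.read_camera(n);i=r["color"][:,:,::-1].copy()
    for t in(0,.2):
        B=np.array([[90-230*np.cos(t),y,123.5+230*np.sin(t)] for y in(-57,57)])
        for u in proj(r,w(p,B)): cv2.circle(i,tuple(int(v) for v in np.round(u)),1,(255,255,0) if t else (0,255,0),-1)
    o.append(cv2.resize(i[b:d,a:c],(400,int(400*(d-b)/(c-a)))))
h=min(x.shape[0] for x in o); cv2.imwrite("pics/ajar.png",np.hstack([x[:h] for x in o]))
E
```

```text
[489.75311915   1.04609195 478.5409563 ] [3.14002209e+00 4.09788796e-04 1.66608419e+00] 0.41982120683456436 [-1.32823301e-01  2.20976601e-01  1.77536607e+00 -4.83550029e-05
  1.14362744e+00 -2.28091485e-01]
```

View pics/ajar.png

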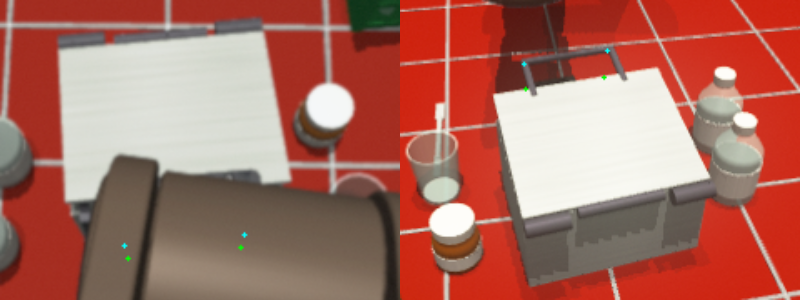

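The lid is ajar with its bar on the predicted 0.2 rad markers, and the scene is undisturbed. I'll go over the bar and down.

apply_moves([
  [0,0,0,0.0015,0.03,0,0.04],
  [0,0,0,0.001,0.03,0,0.04],
  [0,0,0,0.001,0.029,0,0.04],
  [0,0,0,0,0,0.02,0.04],
  [0,0,0,0,0,0.03,0.04],
])

```text
t: 6.8
eef_pos: [579.5, 13.5, 428.8]
tcp_rot: [3.137, 0.001, 1.667]
ft_force: [0.4, -0.1, -0.2]
opening: 0.417
```

apply_moves([
  [0,0,0,0,0,0.03,0.04],
  [0,0,0,0,0,0.01,0.04],
  [0,0,0,0,0,0.01,0.04],
  [0,0,0,0,0,0.01,0.04],
  [0,0,0,0,0,0,0.04],
])

```text
t: 7.22
eef_pos: [578.3, 13.2, 367.0]
tcp_rot: [-3.141, -0.0, 1.669]
ft_force: [0.3, 0.1, -0.0]
opening: 0.423
```

apply_moves([
  [0,0,0,0,0,0.01,0.04],
  [0,0,0,0,0,0.01,0.04],
  [0,0,0,0,0,0.006,0.04],
  [0,0,0,0,0,0,0.04],
  [0,0,0,0,0,0,0.04],
])

```text
t: 7.63
eef_pos: [578.3, 13.3, 341.6]
tcp_rot: [-3.141, 0.0, 1.669]
ft_force: [-1.2, 0.1, -0.1]
opening: 0.423
```

```bash
python3 - <<'E'
from cell import env, optics
from h import *
s=env.state(); print(s["eef_pos"],s["tcp_rot"],s["ft_force"])
r=optics.read_camera("scene");i=r["color"][:,:,::-1]
cv2.imwrite("pics/g1.png",cv2.resize(i[90:240,220:400],None,fx=4,fy=4))
E
```

```text
[578.34598678  13.26815734 341.55742133] [-3.14118793e+00  2.50478457e-05  1.66938335e+00] [-1.15979217  0.06502289 -0.12651918]
```

View pics/g1.png

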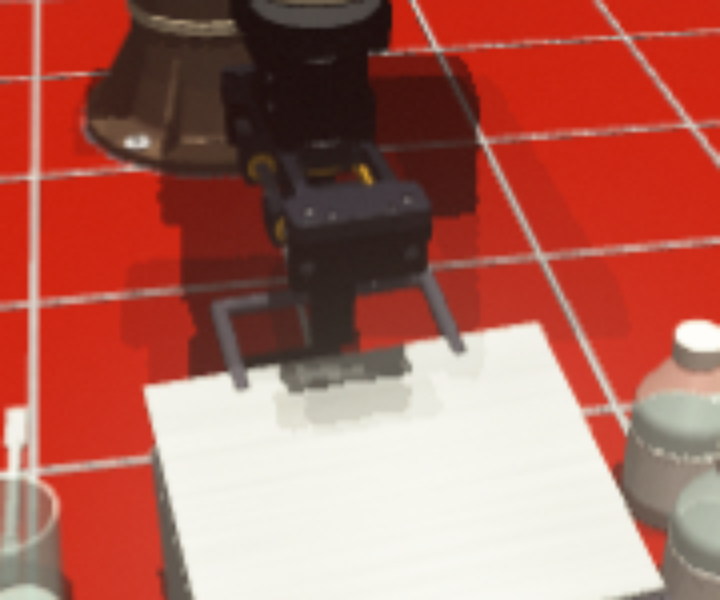

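The near finger sits in the gap at about (335,320) in the crop, with the bar between the fingers. Closing.

apply_moves([
  [0,0,0,0,0,0,0.0],
  [0,0,0,0,0,0,0.0],
  [0,0,0,0,0,0,0.0],
  [0,0,0,0,0,0,0.0],
  [0,0,0,0,0,0,0.0],
])

```text
t: 8.1
eef_pos: [578.3, 13.3, 341.9]
tcp_rot: [3.141, 0.0, 1.669]
ft_force: [-0.0, -0.2, 0.8]
opening: 0.129
```

apply_moves([
  [0,0,0,0,0,0,0.0],
  [0,0,0,0,0,0,0.0],
  [0,0,0,0,0,0,0.0],
])

```text
t: 8.35
eef_pos: [578.0, 13.2, 341.7]
tcp_rot: [-3.14, 0.0, 1.67]
ft_force: [-5.1, -0.8, 1.6]
opening: 0.101
```

```bash
python3 - <<'E'
from cell import env
import numpy as np
s=env.state(); e=s["eef_pos"]; print(e,s["tcp_rot"],s["ft_force"],s["opening"],s["joints"])
h=np.array([802.22,35.22]);u=np.array([np.cos(.0987),np.sin(.0987)])
d=(h-e[:2])@u; z=e[2]-171-123.5; t=np.arctan2(z,d); print("r",np.hypot(z,d),"th",t)
# arc table from current theta, tool y = +bin x, tool z = down
th=np.concatenate([np.arange(.2,1.0,.04),[1.0]])
for a,b in zip(th,th[1:]): print(round(b,2),np.round([230e-3*(np.cos(a)-np.cos(b)),-230e-3*(np.sin(b)-np.sin(a))],4))
E
```

```text
[577.9805885   13.24586461 341.67618133] [-3.14041071e+00  7.95652402e-05  1.66952828e+00] [-5.12324475 -0.77988868  1.58568145] 0.10110974767986075 [-9.12796573e-02  4.96176384e-01  1.74559299e+00 -3.84430862e-04
  9.00968955e-01 -1.89772722e-01]
r 230.1992958070084 th 0.20639857837974482
0.24 [ 0.002 -0.009]
0.28 [ 0.0024 -0.0089]
0.32 [ 0.0027 -0.0088]
0.36 [ 0.0031 -0.0087]
0.4 [ 0.0034 -0.0085]
0.44 [ 0.0038 -0.0084]
0.48 [ 0.0041 -0.0082]
0.52 [ 0.0044 -0.0081]
0.56 [ 0.0047 -0.0079]
0.6 [ 0.005  -0.0077]
0.64 [ 0.0053 -0.0075]
0.68 [ 0.0056 -0.0073]
0.72 [ 0.0059 -0.007 ]
0.76 [ 0.0062 -0.0068]
0.8 [ 0.0065 -0.0065]
0.84 [ 0.0067 -0.0063]
0.88 [ 0.007 -0.006]
0.92 [ 0.0072 -0.0057]
0.96 [ 0.0074 -0.0054]
1.0 [ 0.0076 -0.0051]
```

apply_moves([
  [0,0,0,0,0.001,-0.0045,0],
  [0,0,0,0,0.001,-0.0045,0],
  [0,0,0,0,0.0024,-0.0089,0],
  [0,0,0,0,0.0027,-0.0088,0],
  [0,0,0,0,0.0031,-0.0087,0],
])

```text
t: 8.77
eef_pos: [588.5, 14.3, 378.2]
tcp_rot: [-3.141, 0.0, 1.669]
ft_force: [-4.4, 0.0, -1.6]
opening: 0.095
```

apply_moves([
  [0,0,0,0,0.0034,-0.0085,0],
  [0,0,0,0,0.0038,-0.0084,0],
  [0,0,0,0,0.0041,-0.0082,0],
  [0,0,0,0,0.0044,-0.0081,0],
  [0,0,0,0,0,0,0],
])

```text
t: 9.18
eef_pos: [604.5, 16.0, 412.9]
tcp_rot: [3.139, 0.0, 1.669]
ft_force: [-8.5, -0.2, 2.9]
opening: 0.094
```

```bash
cat > th.py <<'E'
from cell import env
import numpy as np
s=env.state(); e=s["eef_pos"]; print(e,s["tcp_rot"],s["ft_force"],s["opening"],s["joints"])
h=np.array([802.22,35.22]);u=np.array([np.cos(.0987),np.sin(.0987)])
d=(h-e[:2])@u; z=e[2]-171-123.5; print("r",np.hypot(z,d),"th",np.arctan2(z,d))
E
python3 th.py
```

```text
[604.53532695  16.04544457 412.9406005 ] [3.13937851e+00 2.59720351e-04 1.66949338e+00] [-8.45239224 -0.24633847  2.86891249] 0.09425049034814925 [-8.26718189e-02  4.53779557e-01  1.60104587e+00  1.62788380e-04
  1.08454256e+00 -1.81445069e-01]
r 231.2464281163806 th 0.5377251226175371
```

apply_moves([
  [0,0,0,0,0.0042,-0.0079,0],
  [0,0,0,0,0.0045,-0.0077,0],
  [0,0,0,0,0.0051,-0.0075,0],
  [0,0,0,0,0.0056,-0.0073,0],
  [0,0,0,0,0.0059,-0.007,0],
])

```text
t: 9.6
eef_pos: [630.0, 18.6, 448.7]
tcp_rot: [3.141, -0.0, 1.669]
ft_force: [0.6, 1.9, -3.8]
opening: 0.095
```

apply_moves([
  [0,0,0,0,0.0062,-0.0068,0],
  [0,0,0,0,0.0065,-0.0065,0],
  [0,0,0,0,0.0033,-0.0032,0],
  [0,0,0,0,0,0,0],
  [0,0,0,0,0,0,0],
])

```text
t: 10.02
eef_pos: [645.0, 20.1, 464.4]
tcp_rot: [-3.141, -0.0, 1.67]
ft_force: [-3.8, 3.6, 2.8]
opening: 0.096
```

```bash
python3 th.py
```

```text
[644.99653206  20.12019687 464.44040385] [-3.14119194e+00 -1.82777184e-04  1.66963664e+00] [-3.76078554  3.5676962   2.75922655] 0.09591367041842895 [-7.11299092e-02  4.71896355e-01  1.42677984e+00  1.18667278e-04
  1.24334232e+00 -1.70008448e-01]
r 232.00591845923853 th 0.8219621689393328
```

apply_moves([
  [0,0,0,0,0.0035,-0.003,0],
  [0,0,0,0,0.007,-0.006,0],
  [0,0,0,0,0.0072,-0.0057,0],
  [0,0,0,0,0.0074,-0.0054,0],
  [0,0,0,0,0.0038,-0.0026,0],
])

```text
t: 10.43
eef_pos: [674.0, 22.7, 487.9]
tcp_rot: [3.141, 0.0, 1.669]
ft_force: [-5.6, 1.3, 4.4]
opening: 0.099
```

apply_moves([
  [0,0,0,0,0.0038,-0.0026,0],
  [0,0,0,0,0,0,0],
  [0,0,0,0,0,0,0],
  [0,0,0,0,0,0,0],
])

```text
t: 10.77
eef_pos: [677.4, 23.0, 490.0]
tcp_rot: [3.141, 0.0, 1.669]
ft_force: [-3.7, 2.0, 5.1]
opening: 0.096
```

```bash
python3 th.py; cat > look.py <<'E'
import sys
from cell import optics
from h import *
T=float(sys.argv[1]);p=(712.66,26.36,.0987)
r=optics.read_camera("scene");i=r["color"][:,:,::-1].copy()
B=[[90-d*np.cos(t)+3*np.sin(t)*0,y,123.5+d*np.sin(t)] for t in(T-.1,T,T+.1) for d,y in((230,-57),(230,57),(180,-110),(180,110))]
i=cv2.resize(i[40:310,180:440],None,fx=2.2,fy=2.2)
for k,u in enumerate(proj(r,w(p,np.array(B)))): cv2.circle(i,tuple(int(v) for v in np.round((u-[180,40]+.5)*2.2)),2,[(0,255,0),(255,255,0),(255,0,255)][k//4],-1)
cv2.imwrite(sys.argv[2],i)
E
python3 look.py 1.0 pics/hi.png
```

```text
[677.35684036  23.00507895 489.98178043] [3.14120351e+00 4.46397259e-04 1.66936512e+00] [-3.74322201  2.00093309  5.11737918] 0.0958803033376861 [-6.33919788e-02  5.07037305e-01  1.29955809e+00 -3.88598437e-04
  1.33454124e+00 -1.61869989e-01]
r 232.2781034715966 th 1.0002111571639347
```

View pics/hi.png

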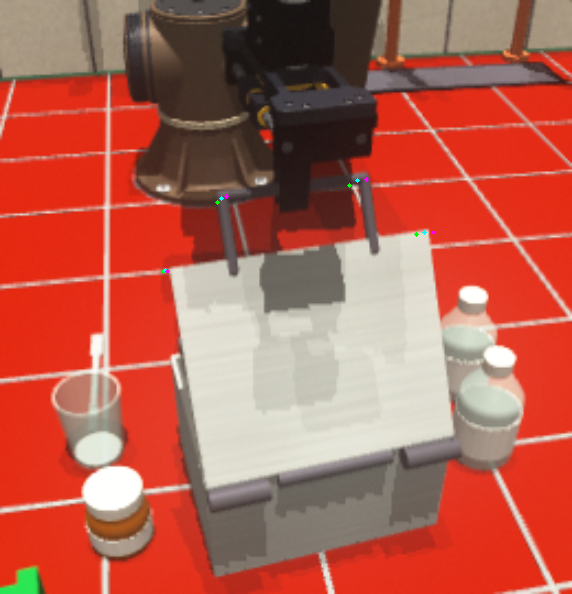

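The bar matches the 1.0 rad markers, and the lid now pushes upward on the tool, so it is past balance and short of the stop. I'll ease it down to about 0.725.

apply_moves([
  [0,0,0,0,-0.0053,0.0035,0],
  [0,0,0,0,-0.0052,0.0036,0],
  [0,0,0,0,-0.0051,0.0038,0],
  [0,0,0,0,-0.005,0.0039,0],
  [0,0,0,0,-0.0049,0.0041,0],
])

```text
t: 11.23
eef_pos: [651.8, 20.4, 470.5]
tcp_rot: [3.141, 0.001, 1.669]
ft_force: [-2.0, 0.6, 2.2]
opening: 0.096
```

apply_moves([
  [0,0,0,0,-0.0047,0.0042,0],
  [0,0,0,0,-0.0046,0.0043,0],
  [0,0,0,0,-0.0045,0.0044,0],
  [0,0,0,0,-0.0044,0.0046,0],
  [0,0,0,0,-0.0043,0.0047,0],
])

```text
t: 11.65
eef_pos: [629.6, 18.1, 447.8]
tcp_rot: [3.141, 0.0, 1.669]
ft_force: [1.7, -2.1, -0.4]
opening: 0.095
```

apply_moves([
  [0,0,0,0,0,0,0],
  [0,0,0,0,0,0,0],
  [0,0,0,0,0,0,0],
])

```text
t: 11.9
eef_pos: [630.1, 18.2, 448.4]
tcp_rot: [3.142, 0.0, 1.669]
ft_force: [1.0, -2.9, -0.6]
opening: 0.094
```

```bash
python3 th.py;python3 look.py .725 pics/lo.png
```

```text
[630.10693391  18.21423609 448.38386069] [3.14159257e+00 3.40261328e-04 1.66921345e+00] [ 0.99244064 -2.91715248 -0.59920918] 0.09432494627511491 [-7.57908826e-02  4.60977353e-01  1.48879416e+00 -3.60698295e-04
  1.19176210e+00 -1.74074549e-01]
r 231.50020461970698 th 0.7271250095494538
```

View pics/lo.png

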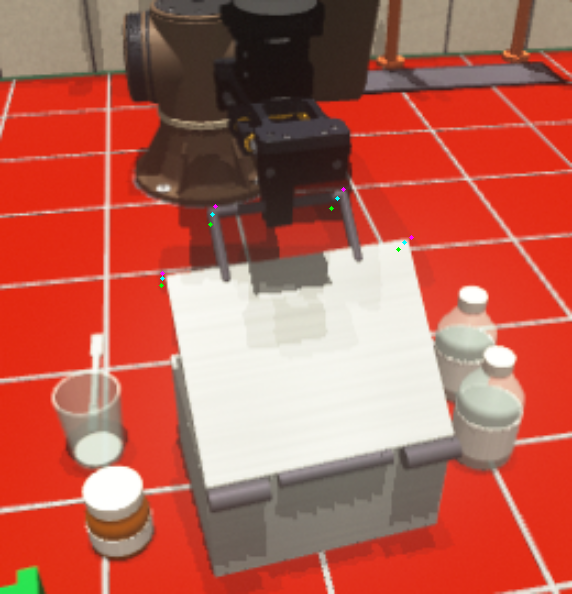

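The bar is on the markers for about 0.73 rad and the bystanders look unchanged. I'll hold briefly, then hand in.

apply_moves([
  [0,0,0,0,0,0,0],
  [0,0,0,0,0,0,0],
  [0,0,0,0,0,0,0],
  [0,0,0,0,0,0,0],
  [0,0,0,0,0,0,0],
])

```text
t: 12.37
eef_pos: [630.1, 18.3, 448.5]
tcp_rot: [3.141, 0.0, 1.669]
ft_force: [2.1, -5.5, -1.6]
opening: 0.097
```

```bash
python3 th.py; python3 -c "
from cell import env; print(env.job_done())"
```

```text
[630.05779898  18.28768605 448.46085065] [3.14112505e+00 4.48538730e-04 1.66935739e+00] [ 2.10302589 -5.50530533 -1.598395  ] 0.09669220223950442 [-7.56766467e-02  4.60786248e-01  1.48891119e+00 -3.88303355e-04
  1.19135696e+00 -1.74094087e-01]
r 231.58250589943293 th 0.7272538068253259
the job is handed in; nothing more can be done
None
```

The job is done and handed in at about 12.4 s. `job_done()` gave no verdict.

- **Pedal:** I pressed it to its stop, where the force rose sharply to about 30 N, then released it. The lid popped ajar to about 0.2 rad. I did not check in a picture that the pedal came back up, because the arm hid it. The tool was lifted well clear of it.
- **Lid:** I gripped it by the bar and raised it to about 1.00 rad, where it pushed upward on the tool. That is past the balance point and short of the end stop. I then eased it back to about 0.727 rad, roughly 10° short of balance.
- **Final hold:** The arm is still holding the bar, with a steady pose and low force. The finger opening is about 9 mm, which matches the 10 mm bar.
- **Checks:** In the last picture the bar was slightly above the 0.725 rad marker, so the true angle may be 0.01–0.02 rad higher. The bar radius from the gripper pose read 231.6 mm instead of 230 mm, which is within calibration error. The beaker, jar and bottles looked unmoved. The stopper and spatula were out of view in that picture, so I did not recheck them.

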